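# Unlock the cable box with the T-handled hex key and lift its panel out

## Task

Open the cable box on the shelf: take the T-handled hex key from its wooden rest, feel it fully home into the hex socket of the half-moon latch, and turn the latch counter-clockwise half a turn to its stop in quarter turns, letting go of the key in the socket and taking a fresh grip in between. Put the key back upright in its rest, then lift the freed panel out by its handle and lay it flat, without dropping it, in the middle of the cork mat. Leave the mug, the record weight and the spindle cap where they are.

Things in the scene. Friction and masses are not known exactly. Their poses are not given: they have to be found in the camera images.
- key_grip (a point): Centre of the crossbar of the loose T-handled hex key, 70 mm above the key's tip. The pale wooden crossbar is 70 mm long (this point's x), 14 mm wide (y) and 16 mm high; z runs up the key. At the start the key stands about upright in its rest at any yaw; unheld in the rest or the socket it may lean up to about 5 degrees.
- key_tip (a point): Centre of the flat lower end of the key, on its axis, 70 mm below key_grip; same axes as key_grip.
- key: The key, 0.16 kg; origin and axes as key_tip. Below the crossbar a steel hexagonal shank, 16 mm across flats (18.5 mm over corners), runs down 62 mm; its last 6 mm taper to a flat round end 12 mm in diameter.
- rest_hole0 (a point): Centre of the mouth of the round hole in the key's rest, a fixed plywood block 70 x 70 mm and 60 mm high; the mouth is in its top face, 60 mm above the shelf. The hole is 22 mm in diameter and 35 mm deep. z up.
- socket (a point): Centre of the floor of the latch's hex socket, on the latch's upright turning axis, 40 mm above the shelf; turns with the latch. The hex hole is 17.4 mm across flats and 23.5 mm deep (mouth 63.5 mm above the shelf), below a round recess 22 mm in diameter, 6 mm deep, in the steel latch plate (top 69.5 mm above the shelf).
- latch (a joint): Angle of the half-moon latch (34 mm radius), rad, growing counter-clockwise from above. Starts at 0 to 0.5, over the panel's edge; stop at 3.14, turned away; panel free above 2.8. 0.12 N m of friction, no spring. The key's taper enters at any yaw, then stops 17.5 mm above the floor until the hexagons line up (every 60 degrees, play 10 degrees either way): lift, twist, press again.
- panel_grip (a point): Centre of the panel's aluminium handle bar, 39 mm above the panel's underside and 30 mm above its upper face. The bar is 70 mm long (this point's y), 12 mm wide (x) and 12 mm high, on two posts. The latch's axis lies 82 mm from here along -x.
- panel: Loose birch plywood panel, about 0.18 kg, 120 mm (x) by 122 mm (y) by 9 mm; origin at the centre of its underside, under the bar; z up. It sits level in the top of the fixed oak cable box (200 x 158 mm, 62 mm high) on a ledge 52.5 mm above the shelf, 2 mm gap around. Lift it straight up at least 20 mm to clear the frame.
- mat: Fixed square cork mat, 180 x 180 mm, 3 mm thick, on the shelf; origin at the centre of its underside. The mat and the key's rest stand on opposite sides of the box, either way round.
- mug_mid (a point): Bystander: middle of a white ceramic mug, 80 mm in diameter, 90 mm high, 45 mm above its foot. Leave alone.
- weight_mid (a point): Bystander: middle of a chrome record weight, 74 mm in diameter, 45 mm high, 22 mm above its foot. Leave alone.
- cap_mid (a point): Bystander: middle of a black plastic spindle cap, 38 mm in diameter, 16 mm high, 8 mm above its foot. Leave alone.
Not all that is in view belongs to the job. Leave any black, red or yellow look-alike of the part that bears rest_hole0 alone.

How it is judged:
By the outcome, as a careful person would: the job done as asked, in the order asked, and still so for the second after the job is handed in, with the robot touching nothing.
It also fails if it takes over 72 s, if anything falls off the work surface, if the arm or the gripper's body presses on something with over 40 N, if the wrist force passes 120 N, or if a joint passes its speed limit or range.

## Robot

A 6-joint arm with a two-finger parallel gripper is mounted at the origin on the work surface. World frame = base frame: x ahead of the robot, y to its left, z up, the work surface at z = 0. Lengths are in m, angles in rad, forces in N, time in s.
With the tool pointing down it reaches from about 0.35 to 0.975 m from the base axis. Payload 4.9 kg.
Tool frame: the origin (TCP) lies midway between the tips of the shut fingers; the grasp point (between the pads) lies 19 mm behind it (manip.hold_point_z is the distance from the TCP to the grasp point, in m); z points along the fingers, y is the line along which they close (so a half turn about z gives the same grasp; the last joint's range is limited). The gripper opens to 85 mm and grips with 20 to 120 N. Pads are 22 mm wide; open, the fingers measure 114 mm over their backs; the gripper's body (76 mm by 85 mm) begins 54 mm behind the grasp point. The pads swing forward as they close: fully open they stand 13 mm farther back than shut.
Start: joints at [-1.352, 0.053, 1.613, -0, 1.476, -0.119], TCP at [0.207, -0.59, 0.231] pointing down, gripper open.
Joint ranges: [-3.01, 3.01], [-1.01, 2.22], [0.06, 2.58], [-1.02, 4.17], [0.09, 2.62], [-3.14, 3.14]. Speed limits (rad/s): [2.57, 2.57, 3.14, 3.14, 3.14, 3.14].

## Interface

Orientations are given as a unit quaternion [w, x, y, z].
In Python, from plant import manip gives the robot as it stands. The module is installed in compiled form; this text tells all that it offers.
- The arm moves only by the shell command python3 -m jog 'ROWS' [OPENING]. ROWS is JSON, one flat list of numbers, 6 for each row, row after row: the shift along the tool's x, y, z in units of 0.1 m (1.0 is 0.1 m), then the turn, a rotation vector about the tool's x, y, z in units of 180 degrees (1.0 is 180 degrees). A call has 1 to 8 rows; each row is the pose to reach, as a shift and turn from the pose commanded when the call began, along the tool's axes at that moment, turning the shorter way round; what a row does not reach only later rows make up. A row lasts 1/8 s, in which the tool goes at most 62.5 mm and 10.7 degrees, less where a joint would pass 70% of its speed; a pose out of reach is approached as far as the arm can. A call with a number of a shift or a turn outside -1 to 1 is refused whole. A call with a gripper value outside its range is refused whole. OPENING is the finger opening in mm, from 0 to 85.4, set as the call begins (- or left out, the last holds). The fingers move at their own pace and stop on an object; the grip force is fixed at half the most. Time passes only in rows, so rows that repeat a pose let the fingers close. It gives the time, the measured TCP pose, the force, the opening and the grip force at its end, in the units of the state.
- manip.state(): the state, without advancing time (a new reading comes with each control period).
- manip.grab_frame(name): name is "scene" or "side" or "wrist"; returns a dict with "img" (384x512x3 uint8, blue, green, red), "z_map" (384x512 float32, m along the optical axis (not along the pixel's ray), 0 where there is no reading), "fx", "fy", "cx", "cy" (pixels), "xyz" and "attitude" of the camera in the world; the wrist camera has in their place "T_tool_cam" (4x4, takes a point from camera to tool coordinates, whose origin is the TCP and whose axes are the flange's). Camera axes: x right, y up, looking along -z (the intrinsics and any distortion apply to the point x, -y, -z); pixel columns grow to the right and rows downward; lengths in m; the calibration is good to about 2 mm. A picture is of the moment at which its call begins: read the wrist's pose just before it.
- manip.job_done(): hands the job in; it is judged then, once.
The state is a dict: "time": time; "joint_pos": joint angles; "joint_vel": joint speeds; "joint_efforts": joint torques, N m; "tool_pos": TCP position; "tool_rot": TCP orientation; "contact_force": force on the tool from outside, world axes, zero at the start; "ft_torque": the same for the moment, N m; "gripper_width": opening from 0.0 (shut) to 1.0 (fully open); "grasp_force": force on a finger pad.
Only numpy, scipy, OpenCV 4.12 (cv2) and the standard library are available. Lean on these libraries where they do the work, as an engineer would, in place of code of your own. Each camera call takes 0.05 s, during which the arm holds its last target. There are 200 camera calls.

## Working session

There is one attempt and no reset: what is moved stays moved. The work goes in short steps, Python scripts to look and compute and a shell command to move; the robot and the scene stay as the last step left them, time stands still between calls to the robot, and variables do not carry over. Pictures are saved under pics/ and viewed, at most 10 in all, crops included, and the job is handed in when it is done.

```bash
mkdir -p pics; cat > h.py <<'E'
import numpy as np, cv2
from scipy.spatial.transform import Rotation as R
from plant import manip
def rot(q): return R.from_quat([q[1],q[2],q[3],q[0]])
def grab(n):
    s=manip.state(); f=manip.grab_frame(n)
    if n=='wrist':
        T=np.eye(4);T[:3,:3]=rot(s['tool_rot']).as_matrix();T[:3,3]=s['tool_pos'];T=T@np.array(f['T_tool_cam'])
    else:
        T=np.eye(4);T[:3,:3]=rot(f['attitude']).as_matrix();T[:3,3]=f['xyz']
    return f['img'],np.array(f['z_map']),f,T
def cloud(z,f,T):
    v,u=np.mgrid[:z.shape[0],:z.shape[1]]
    P=np.stack([(u-f['cx'])/f['fx']*z,-(v-f['cy'])/f['fy']*z,-z],-1)
    W=P@T[:3,:3].T+T[:3,3]; W[z<=0]=np.nan
    return W
def save(tag,n):
    im,z,f,T=grab(n); W=cloud(z,f,T); np.savez(tag,im=im,W=W,T=T,K=np.array([f['fx'],f['fy'],f['cx'],f['cy']])); return im,W,f,T
E
python3 - <<'E'
from h import *
a=[save(n,n) for n in('scene','side')]
cv2.imwrite('pics/s1.png',a[0][0]);cv2.imwrite('pics/s2.png',a[1][0])
for x in a: print(x[2].keys(),x[3].round(3).tolist(),np.isfinite(x[1]).mean())
s=manip.state();print(s,manip.hold_point_z)
E
```

```text
dict_keys(['img', 'z_map', 'fx', 'fy', 'cx', 'cy', 'xyz', 'attitude']) [[0.181, -0.729, 0.66, 1.229], [0.983, 0.125, -0.132, -0.066], [0.014, 0.673, 0.739, 0.791], [0.0, 0.0, 0.0, 1.0]] 0.99609375
dict_keys(['img', 'z_map', 'fx', 'fy', 'cx', 'cy', 'xyz', 'attitude']) [[-0.959, 0.137, -0.249, 0.391], [-0.284, -0.496, 0.82, 0.79], [-0.011, 0.857, 0.515, 0.574], [0.0, 0.0, 0.0, 1.0]] 0.9961039225260416
{'time': 0.1, 'joint_pos': array([-1.35196807e+00,  5.32937846e-02,  1.61418254e+00,  9.36729989e-06,
        1.47601339e+00, -1.19006485e-01]), 'joint_vel': array([ 1.23491013e-03, -1.83305484e-03, -3.45204168e-03, -7.90574603e-05,
       -1.35967013e-03,  1.48811962e-03]), 'joint_efforts': array([-1.06982105e-03, -3.94898772e+01, -3.71366394e+01, -2.57369038e-04,
        3.84859362e-03,  2.09302634e-06]), 'tool_pos': array([ 0.20702581, -0.58910372,  0.2301687 ]), 'tool_rot': array([-9.47584551e-04,  9.85766983e-01,  1.68114709e-01, -4.26660760e-05]), 'contact_force': array([0.3559455 , 0.5115814 , 0.66096438]), 'ft_torque': array([ 0.00557   , -0.01909738, -0.04808526]), 'grasp_force': 0.0, 'gripper_width': 1.001452309406663} 0.0187
```

View pics/s1.png

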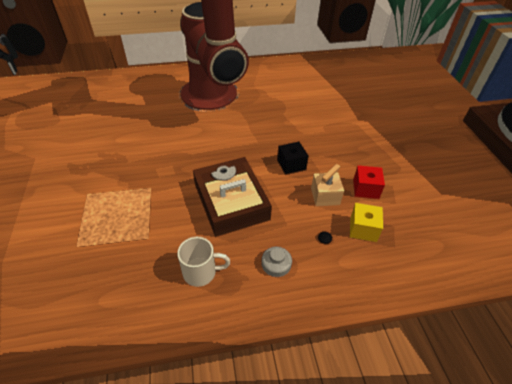

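View pics/s2.png

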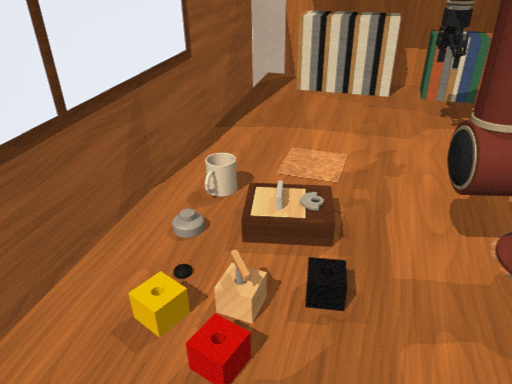

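Scene view: the candidates for the rest are the pale wooden block with the key at (328,188), black (292,157), red (369,181) and yellow (367,222). Only the pale plywood one holds the T-key. The mat is at (115,217), the box at (232,195), the latch at (223,172), the mug at (200,260), the weight at (277,261) and the cap at (325,238).

```bash
python3 - <<'E'
from h import *
S=np.load('scene.npz');D=np.load('side.npz')
W=np.concatenate([S['W'].reshape(-1,3),D['W'].reshape(-1,3)]);C=np.concatenate([S['im'].reshape(-1,3),D['im'].reshape(-1,3)]).astype(int)
for n,d,u,v in [('key',S,328,188),('red',S,369,181),('black',S,292,157),('yel',S,367,222),('mat',S,115,217),('bar',S,233,188),('latch',S,223,172),('mug',S,200,260),('wt',S,277,255),('cap',S,325,238),('keyD',D,240,270),('barD',D,280,195),('latchD',D,313,200),('matD',D,314,163)]:
    print(n,d['W'][v,u].round(3))
k=S['W'][188,328]
def near(c,r,z0,z1):
    m=(np.hypot(W[:,0]-c[0],W[:,1]-c[1])<r)&(W[:,2]>z0)&(W[:,2]<z1); return W[m],C[m]
def rect(P):
    r=cv2.minAreaRect((P[:,:2]*1000).astype(np.float32)); return r
P,_=near(k,.06,.083,.12); print('crossbar',len(P),rect(P),P.mean(0),P[:,2].max())
P,_=near(k,.07,.055,.065); print('resttop',len(P),rect(P))
b=S['W'][188,233]
P,_=near(b,.07,.076,.095); print('bar',len(P),rect(P),P[:,2].max())
P,_=near(b,.11,.064,.0745);  print('latch?',len(P),rect(P))
P,_=near(b,.16,.05,.095); print('box',len(P),rect(P))
m=S['W'][217,115]; P,c=near(m,.14,.001,.008); print('mat',len(P),rect(P))
def crop(im,u,v,r): return cv2.resize(im[v-r:v+r,u-r:u+r],(400,400),interpolation=cv2.INTER_CUBIC)
cv2.imwrite('pics/c1.png',np.hstack([crop(S['im'],328,185,32),crop(S['im'],231,185,40)]))
E
```

```text
key [0.606 0.268 0.061]
red [0.598 0.39  0.059]
black [0.469 0.202 0.061]
yel [0.732 0.329 0.058]
mat [ 0.562 -0.31   0.004]
bar [0.563 0.013 0.061]
latch [ 0.491 -0.005  0.055]
mug [ 0.736 -0.096  0.004]
wt [0.778 0.087 0.044]
cap [0.732 0.226 0.013]
keyD [0.573 0.299 0.102]
barD [0.567 0.042 0.096]
latchD [ 0.502 -0.01   0.062]
matD [ 0.547 -0.306  0.004]
crossbar 429 ((582.4556274414062, 277.33807373046875), (16.210180282592773, 73.93608093261719), 38.8858528137207) [0.58223725 0.27978666 0.09954784] 0.10526115783327017
resttop 1359 ((582.048095703125, 277.87249755859375), (73.94104766845703, 74.50336456298828), 83.89747619628906)
bar 145 ((578.437255859375, 12.358280181884766), (15.617181777954102, 74.44778442382812), 11.287991523742676) 0.09499210936316549
latch? 581 ((554.3950805664062, 13.471622467041016), (150.22642517089844, 174.81591796875), 89.40477752685547)
box 6899 ((556.2190551757812, 8.392417907714844), (204.64846801757812, 163.7816162109375), 10.91367244720459)
mat 4664 ((562.7448120117188, -310.2562255859375), (278.5711364746094, 270.35272216796875), 78.24409484863281)
```

View pics/c1.png

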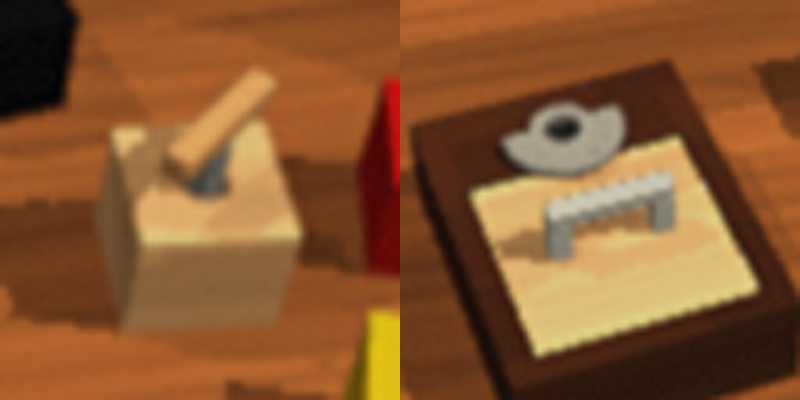

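The crop confirms the pale plywood block holding the T-key is the rest, and it shows the half-moon latch with its dark socket and the aluminium bar. Sizes and heights fit: the crossbar is 16x74 at z≈0.10, the rest top 74x74 at 0.06, the box 205x164. I'm moving toward the key and taking wrist pictures on the way.

```bash
J="python3 -m jog"
python3 -m jog '[0.46,-0.49,0,0,0,0,0.92,-0.99,0,0,0,0,0.92,-0.99,0,0,0,0]' 85 
python3 -m jog '[0.46,-0.49,0,0,0,0,0.92,-0.99,0,0,0,0,0.92,-0.99,0,0,0,0]' >/dev/null
python3 -m jog '[0.46,-0.49,0,0,0,0,0.92,-0.99,0,0,0,0,0.92,-0.99,0,0,0,0]' >/dev/null
python3 -m jog '[0.46,-0.49,0,0,0,0,0.92,-0.99,0,0,0,0,0.92,-0.99,0,0,0,0,0.92,-0.99,0,0,0,0]'
python3 -c "
from h import *
im,W,f,T=save('w1','wrist');cv2.imwrite('pics/w1.png',im);print(T.round(3).tolist(),np.array(f['T_tool_cam']).round(3).tolist(),f['fx'],f['cx'],f['cy'])"
python3 -m jog '[0.46,-0.49,0,0,0,0,0.92,-0.99,0,0,0,0,0.92,-0.99,0,0,0,0]'
python3 -m jog '[0.46,-0.49,0,0,0,0,0.92,-0.99,0,0,0,0,0.92,-0.99,0,0,0,0]' >/dev/null
python3 -m jog '[0.46,-0.49,0,0,0,0,0.92,-0.99,0,0,0,0,0.92,-0.99,0,0,0,0,0.92,-0.99,0,0,0,0]'
python3 -c "
from h import *
im,W,f,T=save('w2','wrist');cv2.imwrite('pics/w2.png',np.hstack([cv2.resize(x,(400,300)) for x in (np.load('w1.npz')['im'],im)]));print(manip.state()['joint_pos'].round(3))"
```

```text
time: 0.48
tool_pos: [0.2621, -0.4628, 0.2304]
tool_rot: [-0.001, 0.986, 0.17, 0.0]
contact_force: [-0.1, -0.9, -0.3]
gripper_width: 0.994
grasp_force: 0.0
time: 1.72
tool_pos: [0.4233, -0.095, 0.2312]
tool_rot: [0.0, 0.986, 0.168, -0.0]
contact_force: [0.7, 0.2, -0.4]
gripper_width: 0.994
grasp_force: 0.0
[[0.333, 0.909, 0.252, 0.488], [-0.943, 0.32, 0.089, -0.073], [0.0, -0.267, 0.964, 0.373], [0.0, 0.0, 0.0, 1.0]] [[0.001, 0.964, 0.266, 0.068], [1.0, -0.001, 0.0, 0.001], [0.0, 0.266, -0.964, -0.142], [0.0, 0.0, 0.0, 1.0]] 294.634500271838 254.50974696172116 185.6679606495365
time: 2.15
tool_pos: [0.4779, 0.0302, 0.2312]
tool_rot: [0.0, 0.986, 0.169, -0.0]
contact_force: [-0.6, -1.0, 0.8]
gripper_width: 0.997
grasp_force: 0.0
time: 3.02
tool_pos: [0.5857, 0.2756, 0.2309]
tool_rot: [0.001, 0.986, 0.167, -0.0]
contact_force: [0.0, 0.1, -0.4]
gripper_width: 0.998
grasp_force: 0.0
[ 3.250e-01  1.040e-01  1.559e+00 -1.000e-03  1.479e+00  1.560e+00]
```

View pics/w2.png

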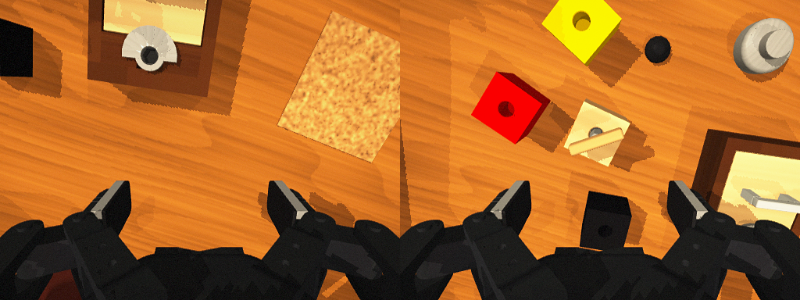

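Wrist views: the socket is at about (150,56) in the left half, and the crossbar on the pale block is at about (594,140) in the right half. Next I measure both from close range.

```bash
python3 - <<'E'
from h import *
def near(W,c,r,z0,z1):
    W=W.reshape(-1,3)
    m=(np.hypot(W[:,0]-c[0],W[:,1]-c[1])<r)&(W[:,2]>z0)&(W[:,2]<z1); return W[m]
rect=lambda P: cv2.minAreaRect((P[:,:2]*1000).astype(np.float32))
A=np.load('w2.npz');W=A['W']
P=near(W,(.582,.277),.06,.09,.12);print('bar',len(P),rect(P),P[:,2].mean())
c=P.mean(0);q=P-c;w,v=np.linalg.eigh(np.cov(q.T));print('axis',v[:,2],'normal',v[:,0])
P=near(W,(.582,.277),.06,.055,.066);print('rest',len(P),rect(P),np.median(P[:,2]))
B=np.load('w1.npz');W=B['W']
P=near(W,(.498,-.004),.04,.066,.078);print('latch',len(P),rect(P),np.median(P[:,2]))
# circle fit of recess edge: dark pixels
im=B['im'];g=cv2.cvtColor(im,cv2.COLOR_BGR2GRAY)
# project centre guess
T=B['T'];fx,fy,cx,cy=B['K']
def proj(p):
    q=T[:3,:3].T@(np.array(p)-T[:3,3]);return cx+fx*q[0]/-q[2],cy-fy*q[1]/-q[2]
print('proj',proj((.498,-.004,.0695)))
# rectify latch plane to top view, 0.5mm/px
n=160;xs=.458+np.arange(n)*.0005;ys=-.044+np.arange(n)*.0005
mx=np.zeros((n,n),np.float32);my=mx.copy()
for i,x in enumerate(xs):
    for j,y in enumerate(ys): mx[i,j],my[i,j]=proj((x,y,.0695))
r=cv2.remap(im,mx,my,cv2.INTER_CUBIC)[::-1,::-1]  # up=+x, left=+y
cv2.imwrite('pics/latch.png',cv2.resize(r,(480,480)))
E
```

```text
bar 1149 ((581.3724975585938, 277.1612548828125), (14.43869686126709, 69.57527923583984), 38.4849739074707) 0.10122141976483985
axis [-0.62104951  0.78376703  0.00259706] normal [0.31455878 0.24621567 0.91675003]
rest 2820 ((581.1445922851562, 276.8542175292969), (70.17415618896484, 70.42410278320312), 84.33733367919922) 0.059473193504590405
latch 2500 ((503.8234558105469, -0.6733131408691406), (52.014320373535156, 65.62504577636719), 38.70048141479492) 0.06881954317809197
proj (np.float64(190.24941814272847), np.float64(69.13491322499152))
```

View pics/latch.png

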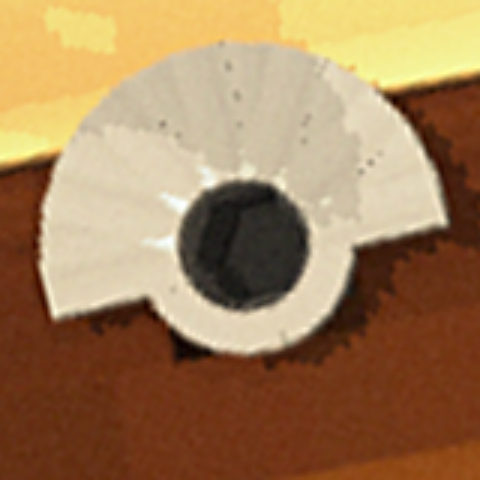

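Socket axis: fitted recess centre at (0.497,-0.0045), with the recess measuring 21.7 mm. This agrees with the panel bar minus 82 mm. The half-moon faces about 13.6°, so the latch angle is ≈0.05. Now I orient over the key.

```bash

python3 -m jog '[-0.04,-0.03,0.3,0,0,0.06,-0.04,-0.03,0.6,0,0,0.12,-0.04,-0.03,0.8,0,0,0.18,-0.04,-0.03,0.8,0,0,0.24,-0.04,-0.03,0.8,0,0,0.30,-0.04,-0.03,0.8,0,0,0.36,-0.04,-0.03,0.8,0,0,0.393,-0.04,-0.03,0.8,0,0,0.393]'
cat > key.py <<'E'
from h import *
import sys
im,W,f,T=save('k','wrist');W=W.reshape(-1,3);s=manip.state()
Rm=rot(s['tool_rot']).as_matrix()
c=np.array([float(a) for a in sys.argv[1:3]]);z0,z1=float(sys.argv[3]),float(sys.argv[4])
P=W[(np.hypot(W[:,0]-c[0],W[:,1]-c[1])<.055)&(W[:,2]>z0)&(W[:,2]<z1)]
r=cv2.minAreaRect((P[:,:2]*1000).astype(np.float32));print(len(P),r,np.median(P[:,2]))
print('tool',s['tool_pos'].round(4),'y yaw',np.degrees(np.arctan2(Rm[1,1],Rm[0,1])).round(2),'q',s['joint_pos'].round(2))
d=np.array([r[0][0]/1000,r[0][1]/1000,s['tool_pos'][2]])-s['tool_pos'];print('shift tool units',(Rm.T@d*10).round(3))
E
python3 key.py .581 .277 .09 .12
```

```text
time: 4.08
tool_pos: [0.5804, 0.277, 0.1518]
tool_rot: [0.0, 0.901, -0.434, 0.0]
contact_force: [-0.3, -0.2, 0.6]
gripper_width: 1.0
grasp_force: 0.0
1932 ((581.4707641601562, 276.1785888671875), (13.749042510986328, 69.23316192626953), 38.234039306640625) 0.1021329812940373
tool [0.5804 0.2773 0.1518] y yaw -141.39 q [ 0.33  0.15  1.64 -0.    1.35  2.8 ]
shift tool units [ 0.016 -0.001  0.   ]
```

```bash

python3 -m jog '[0.01,0,0.4,0,0,0,0.01,0,0.76,0,0,0,0.01,0,0.76,0,0,0]' 
python3 -m jog '[0,0,0,0,0,0,0,0,0,0,0,0,0,0,0,0,0,0,0,0,0,0,0,0,0,0,0,0,0,0]' 5 
python3 -c "from plant import manip;s=manip.state();print(s['contact_force'],s['gripper_width']*85.4,s['grasp_force'],s['tool_pos'])"
```

```text
time: 4.5
tool_pos: [0.5782, 0.2765, 0.0716]
tool_rot: [0.003, 0.901, -0.433, -0.003]
contact_force: [-1.0, -0.7, 0.1]
gripper_width: 0.995
grasp_force: 0.0
time: 5.12
tool_pos: [0.5816, 0.2785, 0.0766]
tool_rot: [-0.0, 0.901, -0.433, 0.001]
contact_force: [-0.7, -1.1, 4.9]
gripper_width: 0.167
grasp_force: 58.5
[-0.74136999 -1.07025488  4.88631153] 14.299886917425413 58.53227307317866 [0.58158198 0.27852488 0.07663764]
```

```bash

python3 -m jog '[0,0,-0.5,0,0,0,0,0,-1,0,0,0,0,0,-1,0,0,0,0,0,-1,0,0,0]' 
python3 -m jog '[0.28,0.40,0,0,0,0,0.56,0.81,0,0,0,0,0.56,0.81,0,0,0,0]' >/dev/null
python3 -m jog '[0.28,0.40,0,0,0,0,0.56,0.81,0,0,0,0,0.56,0.81,0,0,0,0]' >/dev/null
python3 -m jog '[0.28,0.40,0,0,0,0,0.56,0.81,0,0,0,0,0.56,0.81,0,0,0,0,0.56,0.81,0,0,0,0]' 
cat > held.py <<'E'
from h import *
s=manip.state();Rm=rot(s['tool_rot']).as_matrix();t=s['tool_pos']
Ps=[]
for n in('scene','side'):
    im,W,f,T=save('h_'+n,n);W=W.reshape(-1,3)
    m=(np.hypot(W[:,0]-t[0],W[:,1]-t[1])<.05)&(W[:,2]<t[2]-.002)&(W[:,2]>t[2]-.07); P=W[m]
    print(n,len(P))
    for a in np.arange(-.06,0,.012):
        q=P[(P[:,2]-t[2]>a)&(P[:,2]-t[2]<a+.012)]
        if len(q): print(round(a,3),len(q),(((q.min(0)+q.max(0))/2-t)*1000).round(1))
print('minz',t, 'q',s['joint_pos'].round(2))
E
python3 held.py
python3 -c "
import numpy as np,cv2
a,b=[np.load(f'h_{n}.npz')['im'] for n in('scene','side')]
cv2.imwrite('pics/held.png',np.hstack([cv2.resize(a[100:220,150:310],(400,300)),cv2.resize(b[90:240,220:420],(400,300))]))"
```

```text
time: 5.62
tool_pos: [0.5801, 0.2781, 0.1739]
tool_rot: [0.001, 0.901, -0.434, -0.001]
contact_force: [0.5, -0.2, -1.9]
gripper_width: 0.169
grasp_force: 59.8
time: 6.88
tool_pos: [0.4958, -0.0036, 0.1744]
tool_rot: [-0.0, 0.901, -0.433, -0.001]
contact_force: [-0.8, 0.5, -1.4]
gripper_width: 0.172
grasp_force: 60.1
scene 84
-0.06 6 [  5.9  -2.  -50.4]
-0.048 20 [  4.   -1.2 -41.6]
-0.036 23 [  4.9  -0.7 -30. ]
-0.024 21 [  6.6  -0.5 -18.9]
-0.012 14 [ 6.  -2.5 -7.2]
side 147
-0.06 8 [ -0.    4.6 -50. ]
-0.048 31 [ -1.2   6.1 -42. ]
-0.036 37 [ -1.3   5.9 -29.8]
-0.024 40 [ -0.7   7.1 -17.9]
-0.012 31 [-0.1  8.  -7.1]
minz [ 0.49583824 -0.00363596  0.17435066] q [-0.16 -0.22  1.97  0.    1.4   2.31]
```

View pics/held.png

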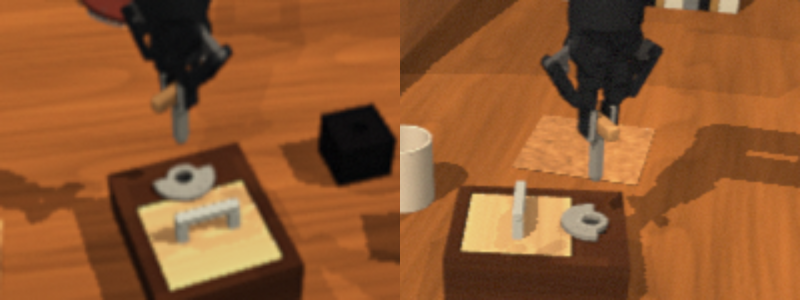

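The shank hangs vertically in the grip, with its tip about 51 mm below the TCP and centred to within 1 mm. Lowering into the recess.

```bash

python3 -m jog '[0.01,-0.01,0.3,0,0,-0.028,0.01,-0.01,0.55,0,0,-0.028,0.01,-0.01,0.58,0,0,-0.028,0.01,-0.01,0.58,0,0,-0.028]' 
python3 -m jog '[0,0,0.05,0,0,0,0,0,0.08,0,0,0,0,0,0.10,0,0,0,0,0,0.10,0,0,0]' 
```

```text
time: 7.48
tool_pos: [0.4977, -0.0041, 0.1178]
tool_rot: [-0.0, 0.92, -0.393, 0.0]
contact_force: [0.6, -0.3, -0.7]
gripper_width: 0.171
grasp_force: 60.0
time: 7.98
tool_pos: [0.4975, -0.0046, 0.1074]
tool_rot: [-0.0, 0.919, -0.394, 0.0]
contact_force: [0.4, 0.8, -1.4]
gripper_width: 0.168
grasp_force: 59.8
```

```bash

python3 -m jog '[0,0,0.02,0,0,0,0,0,0.03,0,0,0,0,0,0.03,0,0,0]'
python3 -m jog '[0,0,0.02,0,0,0,0,0,0.03,0,0,0,0,0,0.03,0,0,0]' 
```

```text
time: 8.35
tool_pos: [0.4973, -0.0047, 0.1042]
tool_rot: [-0.0, 0.919, -0.394, -0.0]
contact_force: [-0.2, 2.1, -2.1]
gripper_width: 0.166
grasp_force: 59.7
time: 8.72
tool_pos: [0.4973, -0.0047, 0.1011]
tool_rot: [-0.0, 0.919, -0.394, -0.0]
contact_force: [1.0, 1.7, -1.8]
gripper_width: 0.169
grasp_force: 59.6
```

```bash

python3 -m jog '[0,0,0.03,0,0,0,0,0,0.06,0,0,0,0,0,0.08,0,0,0,0,0,0.08,0,0,0]'
python3 -m jog '[0,0,0.02,0,0,0,0,0,0.03,0,0,0,0,0,0.03,0,0,0]' 
```

```text
time: 9.22
tool_pos: [0.497, -0.0047, 0.0928]
tool_rot: [0.0, 0.919, -0.394, -0.0]
contact_force: [0.9, 1.7, -2.5]
gripper_width: 0.17
grasp_force: 59.5
time: 9.6
tool_pos: [0.4978, -0.005, 0.0916]
tool_rot: [0.0, 0.919, -0.394, 0.0]
contact_force: [-1.8, 0.3, 5.8]
gripper_width: 0.167
grasp_force: 60.9
```

```bash

python3 -m jog '[0,0,0.02,0,0,0,0,0,0.02,0,0,0]'
```

```text
time: 9.85
tool_pos: [0.4983, -0.005, 0.0914]
tool_rot: [0.0, 0.919, -0.393, 0.0]
contact_force: [-7.0, 1.7, 14.5]
gripper_width: 0.165
grasp_force: 62.7
```

The key bottoms at TCP z 0.0914, against 0.091 expected, with 14 N, so it is fully home. First quarter turn next.

```bash

python3 -m jog '[0,0,-0.02,0,0,-0.03,0,0,-0.02,0,0,-0.08,0,0,-0.02,0,0,-0.13,0,0,-0.02,0,0,-0.18,0,0,-0.02,0,0,-0.23,0,0,-0.02,0,0,-0.25,0,0,-0.02,0,0,-0.25]'
python3 -m jog '[0,0,0,0,0,-0.05,0,0,0,0,0,-0.10,0,0,0,0,0,-0.15,0,0,0,0,0,-0.20,0,0,0,0,0,-0.25,0,0,0,0,0,-0.25,0,0,0,0,0,-0.25]'
python3 -c "from plant import manip;s=manip.state();print(s['contact_force'],s['ft_torque'],s['joint_pos'].round(2))"
```

```text
time: 10.72
tool_pos: [0.4976, -0.0039, 0.0916]
tool_rot: [-0.001, 1.0, -0.012, 0.0]
contact_force: [-2.8, 4.6, 6.4]
gripper_width: 0.171
grasp_force: 60.3
time: 11.6
tool_pos: [0.4967, -0.0036, 0.0916]
tool_rot: [-0.002, 0.928, 0.372, -0.001]
contact_force: [-5.4, 5.6, 10.2]
gripper_width: 0.171
grasp_force: 60.6
[-5.37926325  5.55043619 10.20028097] [ 1.12448992  1.16889786 -0.12148635] [-0.16 -0.12  2.03  0.    1.24  0.65]
```

```bash

python3 -m jog '[0,0,0,0,0,0,0,0,0,0,0,0,0,0,0,0,0,0]' 50
python3 -m jog '[0,0,-0.3,0,0,0,0,0,-0.6,0,0,0,0,0,-0.6,0,0,0,0,0,-0.6,0,0,0]' 
python3 key.py .497 -.0045 .107 .13
```

```text
time: 11.98
tool_pos: [0.4973, -0.005, 0.0902]
tool_rot: [0.0, 0.928, 0.372, -0.0]
contact_force: [0.2, -0.6, -0.1]
gripper_width: 0.582
grasp_force: 0.0
time: 12.48
tool_pos: [0.4968, -0.0048, 0.1494]
tool_rot: [-0.0, 0.928, 0.372, -0.001]
contact_force: [0.5, -0.5, -0.9]
gripper_width: 0.584
grasp_force: 0.0
2287 ((498.466064453125, -3.2661991119384766), (68.86927795410156, 14.045207977294922), 42.13922882080078) 0.11712109251780711
tool [ 0.4964 -0.0047  0.1488] y yaw -46.35 q [-0.16 -0.19  1.99 -0.    1.35  0.65]
shift tool units [ 0.024  0.004 -0.   ]
```

The key is still home, with the crossbar top at 0.117, which puts the tip at 0.040. Taking a fresh grip.

```bash

python3 -m jog '[0.013,0.004,0.3,0,0,0,0.013,0.004,0.57,0,0,0,0.013,0.004,0.58,0,0,0]' 
python3 -m jog '[0,0,0,0,0,0,0,0,0,0,0,0,0,0,0,0,0,0,0,0,0,0,0,0]' 5 
python3 -m jog '[0,0,0.01,0,0,0,0,0,0.01,0,0,0]'
```

```text
time: 12.9
tool_pos: [0.4955, -0.0037, 0.0884]
tool_rot: [-0.002, 0.928, 0.372, -0.003]
contact_force: [-0.1, 0.2, -0.6]
gripper_width: 0.587
grasp_force: 0.0
time: 13.4
tool_pos: [0.4987, -0.0036, 0.0938]
tool_rot: [-0.001, 0.928, 0.372, 0.0]
contact_force: [-3.7, 3.6, 6.0]
gripper_width: 0.166
grasp_force: 58.5
time: 13.65
tool_pos: [0.4989, -0.0036, 0.0937]
tool_rot: [-0.0, 0.928, 0.372, 0.0]
contact_force: [-5.2, 2.2, 11.2]
gripper_width: 0.168
grasp_force: 59.5
```

```bash

python3 -m jog '[0,0,-0.01,0,0,-0.05,0,0,-0.01,0,0,-0.10,0,0,-0.01,0,0,-0.15,0,0,-0.01,0,0,-0.20,0,0,-0.01,0,0,-0.25,0,0,-0.01,0,0,-0.25]'
python3 -m jog '[0,0,0,0,0,-0.05,0,0,0,0,0,-0.10,0,0,0,0,0,-0.15,0,0,0,0,0,-0.20,0,0,0,0,0,-0.23,0,0,0,0,0,-0.23]'
python3 -c "from plant import manip;s=manip.state();print(s['ft_torque'],s['joint_pos'].round(2))"
python3 -m jog '[0,0,0,0,0,-0.01,0,0,0,0,0,-0.02,0,0,0,0,0,-0.02]'
python3 -c "from plant import manip;s=manip.state();print(s['ft_torque'],s['joint_pos'].round(3))"
```

```text
time: 14.4
tool_pos: [0.4977, -0.0028, 0.0938]
tool_rot: [-0.002, 0.715, 0.699, 0.0]
contact_force: [-8.3, 6.4, 9.2]
gripper_width: 0.168
grasp_force: 59.2
time: 15.15
tool_pos: [0.4969, -0.0032, 0.0938]
tool_rot: [-0.003, 0.422, 0.907, -0.0]
contact_force: [-10.9, 4.3, 11.8]
gripper_width: 0.169
grasp_force: 59.1
[ 0.71802604  2.08318843 -0.08766719] [-0.16 -0.13  2.03  0.    1.25 -0.86]
time: 15.52
tool_pos: [0.4968, -0.0033, 0.0938]
tool_rot: [-0.003, 0.393, 0.919, -0.0]
contact_force: [-11.5, 4.0, 12.4]
gripper_width: 0.167
grasp_force: 59.3
[ 0.70712081  2.13697391 -0.17888094] [-1.570e-01 -1.260e-01  2.026e+00  1.000e-03  1.247e+00 -9.190e-01]
```

```bash

T='from plant import manip;s=manip.state();print(s["ft_torque"].round(3),s["joint_pos"][5].round(3))'
python3 -m jog '[0.01,-0.005,0,0,0,-0.01,0.01,-0.005,0,0,0,-0.02,0.01,-0.005,0,0,0,-0.02]' ; python3 -c "$T"
python3 -m jog '[0,0,0,0,0,-0.01,0,0,0,0,0,-0.02,0,0,0,0,0,-0.02]' | grep -E 'rot|force'; python3 -c "$T"
```

```text
time: 15.9
tool_pos: [0.4965, -0.0032, 0.0938]
tool_rot: [-0.002, 0.364, 0.931, -0.0]
contact_force: [-8.8, 3.1, 9.3]
gripper_width: 0.166
grasp_force: 58.9
[ 0.504  1.66  -0.121] -0.982
tool_rot: [-0.002, 0.335, 0.942, -0.0]
contact_force: [-8.7, 2.7, 10.1]
grasp_force: 58.9
[ 0.511  1.763 -0.142] -1.045
```

```bash

T='from plant import manip;s=manip.state();print(s["ft_torque"].round(3),s["joint_pos"][5].round(3))'
python3 -m jog '[0,0,0,0,0,-0.01,0,0,0,0,0,-0.02,0,0,0,0,0,-0.02]' | grep -E 'rot|force'; python3 -c "$T"
python3 -m jog '[0,0,0,0,0,-0.01,0,0,0,0,0,-0.02,0,0,0,0,0,-0.02]' | grep -E 'rot|force'; python3 -c "$T"
```

```text
tool_rot: [-0.002, 0.305, 0.952, -0.0]
contact_force: [-9.7, 2.4, 9.9]
grasp_force: 58.7
[ 0.522  1.823 -0.11 ] -1.108
tool_rot: [-0.002, 0.275, 0.961, -0.0]
contact_force: [-9.7, 2.8, 8.8]
grasp_force: 58.7
[ 0.452  1.821 -0.101] -1.17
```

```bash
cat > latch.py <<'E'
from h import *
Q=[];U=[]
for n in('scene','side','wrist'):
    im,W,f,T=save('l_'+n,n);C=im.reshape(-1,3).astype(int);W=W.reshape(-1,3)
    d=W[:,:2]-[.497,-.0045];r=np.hypot(*d.T)
    m=(r<.0335)&(r>.021)&(W[:,2]>.055)&(W[:,2]<.076)
    a=(np.degrees(np.arctan2(d[:,1],d[:,0]))-11)%360
    h=[]
    for k in range(0,360,20):
        q=m&(a>=k)&(a<k+20); h.append(f"{k}:{np.median(W[q,2])*1000:.0f}/{C[q].mean():.0f}/{q.sum()}" if q.sum()>3 else f"{k}:-")
    print(n,*h)
E
python3 latch.py
```

```text
scene 0:60/167/12 20:61/124/12 40:62/55/9 60:62/57/14 80:67/129/15 100:67/148/10 120:- 140:- 160:- 180:- 200:- 220:67/103/6 240:69/107/9 260:66/104/17 280:61/52/16 300:60/86/12 320:60/125/10 340:61/178/9
side 0:61/181/13 20:61/143/12 40:62/50/10 60:62/48/12 80:68/129/15 100:69/140/15 120:69/148/17 140:69/152/14 160:69/150/13 180:69/123/10 200:69/111/14 220:68/110/8 240:69/105/5 260:- 280:61/60/6 300:61/79/7 320:61/166/10 340:61/185/11
wrist 0:- 20:61/170/239 40:61/93/260 60:61/79/231 80:69/229/314 100:69/225/271 120:69/225/264 140:69/225/302 160:69/220/330 180:69/189/319 200:69/177/308 220:69/176/306 240:69/176/143 260:- 280:- 300:- 320:- 340:-
```

```bash
cat > edge.py <<'E'
from h import *
def edge(tag):
    W=np.load(tag+'.npz')['W'].reshape(-1,3);d=W[:,:2]-[.497,-.0045]
    m=(np.abs(W[:,2]-.069)<.003)&(np.hypot(*d.T)<.0345)&(np.hypot(*d.T)>.024);d=d[m]
    r=np.hypot(*d.T);a=np.degrees(np.arctan2(d[:,1],d[:,0]))%360
    h,_=np.histogram(a,bins=120,range=(0,360));on=h>3
    return ''.join('#' if x else '.' for x in on)
print(edge('w1'));print(edge('l_wrist'))
E
python3 edge.py
```

```text
######################################.....................................................#############################
..............................############################################################..............................
```

```bash

T='from plant import manip;s=manip.state();print(s["ft_torque"].round(3),s["joint_pos"][5].round(3))'
python3 -m jog '[0,0,0,0,0,-0.01,0,0,0,0,0,-0.02,0,0,0,0,0,-0.02]' | grep -E 'rot|force'; python3 -c "$T"
python3 -m jog '[0,0,0,0,0,-0.01,0,0,0,0,0,-0.02,0,0,0,0,0,-0.02]' | grep -E 'rot|force'; python3 -c "$T"
python3 latch.py >/dev/null; python3 edge.py|tail -1; python3 -c "
from h import *
im=np.load('l_wrist.npz')['im'];cv2.imwrite('pics/l.png',im)"
```

```text
tool_rot: [-0.002, 0.245, 0.97, -0.0]
contact_force: [-9.6, 2.3, 11.0]
grasp_force: 60.0
[ 0.297  1.877 -0.332] -1.233
tool_rot: [-0.002, 0.215, 0.977, -0.0]
contact_force: [-10.3, 1.1, 10.7]
grasp_force: 61.1
[ 0.262  1.979 -0.462] -1.295
..............................##############################################################............................
```

View pics/l.png

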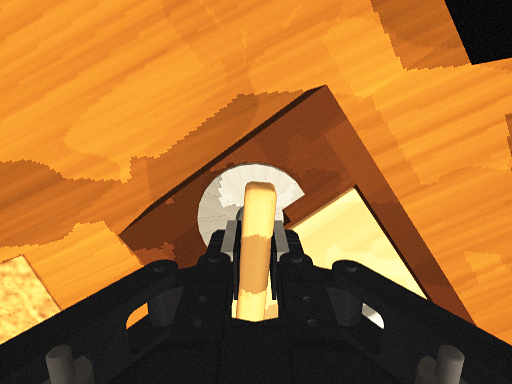

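The view shows the half-moon turned away from the panel. The torque rose to 0.46 N·m while the latch edge stayed put, so it is at its stop. I relieve the torque and draw the key out.

```bash

python3 -m jog '[0,0,-0.01,0,0,0.03,0,0,-0.01,0,0,0.05,0,0,-0.05,0,0,0.05,0,0,-0.15,0,0,0.05,0,0,-0.3,0,0,0.05,0,0,-0.5,0,0,0.05,0,0,-0.8,0,0,0.05,0,0,-0.8,0,0,0.05]'
python3 latch.py >/dev/null; python3 edge.py|tail -1; python3 held.py
```

```text
time: 19.08
tool_pos: [0.5016, -0.0047, 0.1793]
tool_rot: [0.006, 0.29, 0.957, 0.001]
contact_force: [0.4, 0.4, -0.8]
gripper_width: 0.16
grasp_force: 62.5
.............................##################################################################.........................
scene 83
-0.06 6 [  9.2  -3.9 -52.2]
-0.048 19 [ 10.8  -3.5 -41.6]
-0.036 21 [  9.9  -2.9 -30.2]
-0.024 22 [ 11.4  -2.1 -17.9]
-0.012 15 [ 9.8 -1.9 -6.9]
side 159
-0.06 13 [  1.    4.3 -51.3]
-0.048 40 [  1.1   4.9 -41.9]
-0.036 39 [  1.5   3.1 -30. ]
-0.024 42 [  1.3   4.2 -18. ]
-0.012 25 [ 0.3  5.7 -7. ]
minz [ 0.49778551 -0.0039499   0.17284323] q [-0.16 -0.22  1.96 -0.    1.39 -1.14]
```

```bash

python3 -m jog '[0.15,0.47,0,0,0,0,0.297,0.938,0,0,0,0,0.297,0.938,0,0,0,0]' >/dev/null
python3 -m jog '[0.15,0.47,0,0,0,0,0.297,0.938,0,0,0,0,0.297,0.938,0,0,0,0]' >/dev/null
python3 -m jog '[0.15,0.47,0,0,0,0,0.297,0.938,0,0,0,0,0.297,0.938,0,0,0,0,0.297,0.938,0,0,0,0,0.297,0.938,0,0,0,0]'
python3 held.py
```

```text
time: 20.7
tool_pos: [0.5795, 0.2781, 0.1719]
tool_rot: [-0.0, 0.291, 0.957, -0.0]
contact_force: [-0.2, -0.4, -2.2]
gripper_width: 0.162
grasp_force: 62.4
scene 84
-0.06 7 [  7.8  -3.8 -51.6]
-0.048 24 [  6.8  -4.1 -41.2]
-0.036 26 [  5.   -2.9 -30.2]
-0.024 21 [  5.9  -2.1 -18.5]
-0.012 6 [10.4  1.  -7.2]
side 217
-0.06 14 [ -0.1   3.2 -51. ]
-0.048 53 [  0.9   3.9 -42. ]
-0.036 56 [  0.2   4.3 -30.1]
-0.024 57 [  2.2   3.2 -18. ]
-0.012 37 [ 1.6  5.2 -7.2]
minz [0.57949271 0.27814908 0.17193296] q [ 0.33  0.14  1.62 -0.    1.38 -0.65]
```

```bash

python3 -m jog '[0,0.02,0.3,0,0,0,0,0.02,0.5,0,0,0,0,0.02,0.54,0,0,0,0,0.02,0.54,0,0,0]'
python3 -m jog '[0,0,0.03,0,0,0,0,0,0.06,0,0,0,0,0,0.1,0,0,0,0,0,0.1,0,0,0]' 
```

```text
time: 21.3
tool_pos: [0.5808, 0.2812, 0.1183]
tool_rot: [-0.0, 0.29, 0.957, -0.0]
contact_force: [-0.3, 0.4, -1.5]
gripper_width: 0.162
grasp_force: 62.5
time: 21.8
tool_pos: [0.5807, 0.2814, 0.108]
tool_rot: [-0.0, 0.29, 0.957, -0.0]
contact_force: [0.7, -0.4, -1.9]
gripper_width: 0.163
grasp_force: 62.4
```

```bash

python3 -m jog '[0,0,0.03,0,0,0,0,0,0.05,0,0,0,0,0,0.05,0,0,0]' | grep -E 'pos|contact'
python3 -m jog '[0,0,0.03,0,0,0,0,0,0.05,0,0,0,0,0,0.05,0,0,0]'  | grep -E 'pos|contact'
```

```text
tool_pos: [0.5806, 0.281, 0.1033]
contact_force: [-1.7, -2.0, 0.6]
tool_pos: [0.5804, 0.281, 0.0974]
contact_force: [-1.3, -2.3, -0.9]
```

```bash

python3 -m jog '[-0.006,-0.008,0.03,0,0,0,-0.006,-0.008,0.07,0,0,0,-0.006,-0.008,0.1,0,0,0,-0.006,-0.008,0.13,0,0,0,-0.006,-0.008,0.13,0,0,0]' | grep -E 'pos|contact'
python3 -m jog '[0,0,0.03,0,0,0,0,0,0.05,0,0,0,0,0,0.05,0,0,0]'  | grep -E 'pos|contact'
```

```text
tool_pos: [0.5806, 0.2803, 0.0847]
contact_force: [-2.0, -2.6, -2.1]
tool_pos: [0.5807, 0.2803, 0.08]
contact_force: [-2.2, -3.7, -0.1]
```

```bash

python3 -m jog '[0,0,0.02,0,0,0,0,0,0.02,0,0,0]'  | grep -E 'pos|contact'
python3 -m jog '[0,0,0.02,0,0,0,0,0,0.02,0,0,0]'  | grep -E 'pos|contact'
```

```text
tool_pos: [0.5809, 0.2803, 0.0789]
contact_force: [-3.9, -4.2, 5.1]
tool_pos: [0.5811, 0.2804, 0.0789]
contact_force: [-9.2, -6.0, 12.6]
```

```bash

python3 -m jog '[0,0,-0.03,0,0,0,0,0,-0.03,0,0,0]' | grep -E 'contact'
python3 -m jog '[0,0,0,0,0,0,0,0,0,0,0,0,0,0,0,0,0,0]' 55| grep -E 'pos|contact'
python3 -m jog '[0,0,-0.4,0,0,0,0,0,-0.8,0,0,0,0,0,-1,0,0,0,0,0,-1,0,0,0]' | grep -E 'pos|contact|rot'
python3 key.py .581 .277 .09 .13
python3 - <<'E'
from h import *
im,W,f,T=save('scene2','scene');W=W.reshape(-1,3)
s=manip.state();Rm=rot(s['tool_rot']).as_matrix();print('y yaw',np.degrees(np.arctan2(Rm[1,1],Rm[0,1])))
for A,nm in((W,'scene'),(np.load('w1.npz')['W'].reshape(-1,3),'w1'),(np.load('w2.npz')['W'].reshape(-1,3),'w2'),(np.load('l_wrist.npz')['W'].reshape(-1,3),'l')):
    P=A[(np.hypot(A[:,0]-.578,A[:,1]-.012)<.045)&(A[:,2]>.09)&(A[:,2]<.103)]
    if len(P)>20: print(nm,len(P),cv2.minAreaRect((P[:,:2]*1000).astype(np.float32)),np.median(P[:,2]))
a=im
cv2.imwrite('pics/s3.png',cv2.resize(a[130:250,60:400],(800,282)))
c=im.astype(int);m=(np.abs(W[:,2]-.003)<.006)&(np.hypot(W[:,0]-.56,W[:,1]+.31)<.14)
u8=im.reshape(-1,3)[m];P=W[m];b=cv2.cvtColor(u8[None],cv2.COLOR_BGR2HSV)[0]
ref=cv2.cvtColor(im[212:222,105:125].reshape(1,-1,3),cv2.COLOR_BGR2HSV)[0];print(ref.mean(0),ref.std(0),b.mean(0))
k=P[(b[:,1]<180)&(b[:,2]>130)];print(len(k),cv2.minAreaRect((k[:,:2]*1000).astype(np.float32)),np.median(k,0))
E
```

```text
contact_force: [-3.0, -4.1, 1.9]
tool_pos: [0.5815, 0.2808, 0.0798]
contact_force: [0.2, 0.2, 0.3]
tool_pos: [0.582, 0.2808, 0.1813]
tool_rot: [0.002, 0.29, 0.957, 0.001]
contact_force: [-0.2, 0.7, 0.2]
1498 ((582.5137939453125, 276.8787841796875), (13.989130973815918, 69.60274505615234), 54.12535095214844) 0.1020684829940609
tool [0.5809 0.2805 0.1791] y yaw 56.26 q [ 0.33  0.13  1.61  0.    1.39 -0.65]
shift tool units [-0.033 -0.021 -0.   ]
y yaw 56.2539838790027
scene 125 ((578.9610595703125, 9.627727508544922), (14.774752616882324, 69.20573425292969), 11.361252784729004) 0.09555855620471865
w2 728 ((577.4893188476562, 15.672256469726562), (12.545637130737305, 62.1674690246582), 11.210142135620117) 0.09647686197665387
l 849 ((574.5099487304688, 23.674230575561523), (12.947284698486328, 44.116024017333984), 11.894237518310547) 0.09645534813678927
[ 13.715 164.845 207.61 ] [ 0.47304862  1.82235425 11.19142082] [ 13.09719858 176.07197028 194.66723417]
3520 ((550.4954833984375, -309.4507141113281), (182.7295684814453, 187.51356506347656), 88.18614959716797) [ 0.56108171 -0.31042233  0.00196551]
```

View pics/s3.png

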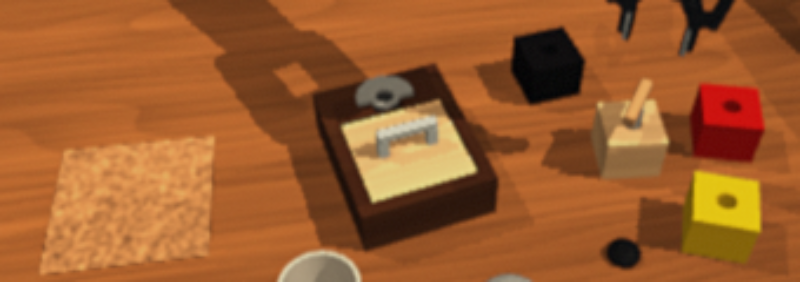

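The key stands upright in its rest, the latch is turned away, and the panel is still in place. The mat's corners in the crop are about (65,152), (213,137), (208,255) and (42,270). Moving over the panel bar.

```bash

python3 -m jog '[-0.25,-0.37,0,0,0,0,-0.49,-0.75,0,0,0,0,-0.49,-0.75,0,0,0,0]' >/dev/null
python3 -m jog '[-0.25,-0.37,0,0,0,0,-0.49,-0.75,0,0,0,0,-0.49,-0.75,0,0,0,0]' >/dev/null
python3 -m jog '[-0.25,-0.37,0,0,0,0.05,-0.49,-0.75,0,0,0,0.1,-0.49,-0.75,0,0,0,0.15,-0.49,-0.75,0,0,0,0.2,-0.49,-0.75,0,0,0,0.25,-0.49,-0.75,0,0,0,0.25,-0.49,-0.75,0,0,0,0.25]'
python3 key.py .578 .0114 .085 .11
python3 - <<'E'
from h import *
S=np.load('scene2.npz');W=S['W'];T=S['T'];fx,fy,cx,cy=S['K']
c=[]
for x,y in((65,152),(213,137),(208,255),(42,270)):
    u,v=60+x*.425,130+y*.4255
    d=T[:3,:3]@[(u-cx)/fx,-(v-cy)/fy,-1];p=T[:3,3]+d*(.003-T[2,3])/d[2];c.append(p[:2])
c=np.array(c);print(c.round(4),c.mean(0),np.linalg.norm(np.diff(c,axis=0),axis=1),np.degrees(np.arctan2(*(c[1]-c[0])[::-1])),np.degrees(np.arctan2(*(c[2]-c[1])[::-1])))
B=np.load('w1.npz');im=B['im'];W=B['W'];h=cv2.cvtColor(im,cv2.COLOR_BGR2HSV)
m=(np.abs(W[...,2]-.003)<.006)&(W[...,1]<-.18)&(h[...,1]<185)&(h[...,2]>120)
m=cv2.morphologyEx(m.astype(np.uint8),cv2.MORPH_OPEN,np.ones((7,7)));P=W[m>0];print(len(P),cv2.minAreaRect((P[:,:2]*1000).astype(np.float32)))
E
```

```text
time: 26.9
tool_pos: [0.5779, 0.0125, 0.1786]
tool_rot: [-0.001, 0.633, 0.774, -0.0]
contact_force: [-0.0, -0.3, -0.8]
gripper_width: 0.642
grasp_force: 0.0
1311 ((577.4906616210938, 11.18869400024414), (11.906972885131836, 69.73757934570312), 11.008337020874023) 0.09667681906335265
tool [0.578  0.0123 0.1788] y yaw 11.4 q [-0.11 -0.02  1.78  0.    1.39 -0.31]
shift tool units [-0.01  -0.007  0.   ]
[[ 0.4657 -0.3921]
 [ 0.4707 -0.2164]
 [ 0.6482 -0.2213]
 [ 0.6374 -0.3967]] [ 0.55548412 -0.30663073] [0.17579808 0.17756386 0.17581772] 88.36138422412544 -1.5649298948739745
9070 ((551.8982543945312, -309.01300048828125), (179.26040649414062, 178.47886657714844), 87.83277893066406)
```

```bash

python3 -m jog '[-0.01,-0.007,0.4,0,0,0,-0.01,-0.007,0.8,0,0,0,-0.01,-0.007,0.8,0,0,0,-0.01,-0.007,0.8,0,0,0]' | grep -E 'pos|contact'
python3 -m jog '[0,0,0.15,0,0,0,0,0,0.26,0,0,0,0,0,0.26,0,0,0]' | grep -E 'pos|contact'
python3 -m jog '[0,0,0,0,0,0,0,0,0,0,0,0,0,0,0,0,0,0,0,0,0,0,0,0]' 3
python3 -m jog '[0,0,-0.05,0,0,0,0,0,-0.15,0,0,0,0,0,-0.3,0,0,0,0,0,-0.5,0,0,0,0,0,-0.8,0,0,0,0,0,-0.8,0,0,0]'
```

```text
tool_pos: [0.5785, 0.0105, 0.1008]
contact_force: [1.0, 0.2, 0.3]
tool_pos: [0.5766, 0.0106, 0.0719]
contact_force: [-0.1, -1.5, -0.1]
time: 28.32
tool_pos: [0.5781, 0.0105, 0.074]
tool_rot: [0.001, 0.634, 0.773, 0.0]
contact_force: [0.1, 0.2, 2.2]
gripper_width: 0.127
grasp_force: 59.7
time: 29.08
tool_pos: [0.5802, 0.0102, 0.158]
tool_rot: [0.003, 0.634, 0.773, 0.002]
contact_force: [0.3, -0.6, -1.1]
gripper_width: 0.124
grasp_force: 59.3
```

```bash

python3 -m jog '[-0.39,-0.11,0,0,0,0,-0.77,-0.223,0,0,0,0,-0.77,-0.223,0,0,0,0]' >/dev/null
python3 -m jog '[-0.39,-0.11,0,0,0,0,-0.77,-0.223,0,0,0,0,-0.77,-0.223,0,0,0,0]' >/dev/null
python3 -m jog '[-0.39,-0.11,0,0,0,0,-0.77,-0.223,0,0,0,0,-0.77,-0.223,0,0,0,0]' >/dev/null
python3 -m jog '[-0.39,-0.11,0,0,0,0.04,-0.77,-0.223,0,0,0,0.074,-0.77,-0.223,0,0,0,0.074,-0.77,-0.223,0,0,0,0.074,-0.77,-0.223,0,0,0,0.074]'
python3 - <<'E'
from h import *
s=manip.state();t=s['tool_pos'];Rm=rot(s['tool_rot']).as_matrix();print(t,'y yaw',np.degrees(np.arctan2(Rm[1,1],Rm[0,1])),s['joint_pos'].round(2))
im,W,f,T=save('pan','scene');W=W.reshape(-1,3)
m=(np.hypot(W[:,0]-t[0],W[:,1]-t[1])<.1)&(W[:,2]>t[2]-.04)&(W[:,2]<t[2]-.002);P=W[m]
print(len(P),cv2.minAreaRect((P[:,:2]*1000).astype(np.float32)),P[:,2].min(),np.median(P[:,2]))
q=P[np.abs(P[:,2]-np.median(P[:,2]))<.006];A=np.c_[q[:,:2]-t[:2],np.ones(len(q))];print(np.linalg.lstsq(A,q[:,2],rcond=None)[0])
E
```

```text
time: 30.82
tool_pos: [0.5505, -0.3073, 0.153]
tool_rot: [-0.0, 0.719, 0.695, 0.0]
contact_force: [-0.6, 0.9, -1.2]
gripper_width: 0.125
grasp_force: 59.2
[ 0.55053353 -0.30725225  0.15303437] y yaw -1.9478513467793577 [-0.63  0.12  1.67  0.    1.35 -0.59]
1520 ((552.9472045898438, -306.49432373046875), (122.3082275390625, 123.83766174316406), 87.94639587402344) 0.12959398807025202 0.13949967247696482
[-0.00848755 -0.00216348  0.13956087]
```

```bash

python3 -m jog '[-0.02,-0.005,0.4,0,0,0,-0.02,-0.005,0.8,0,0,0,-0.02,-0.005,1,0,0,0,-0.02,-0.005,1,0,0,0,-0.02,-0.005,1,0,0,0]' | grep -E 'pos|contact'
python3 -m jog '[0,0,0.1,0,0,0,0,0,0.2,0,0,0,0,0,0.23,0,0,0,0,0,0.23,0,0,0]' | grep -E 'pos|contact'
python3 -m jog '[0,0,0.02,0,0,0,0,0,0.03,0,0,0,0,0,0.03,0,0,0]' | grep -E 'pos|contact'
```

```text
tool_pos: [0.5509, -0.3115, 0.0552]
contact_force: [-0.4, -0.7, -0.3]
tool_pos: [0.5493, -0.3107, 0.0297]
contact_force: [0.7, -0.1, -1.3]
tool_pos: [0.5497, -0.311, 0.0274]
contact_force: [0.7, -0.1, -1.7]
```

```bash

python3 -m jog '[0,0,0.02,0,0,0,0,0,0.02,0,0,0]' | grep -E 'pos|contact'
python3 -m jog '[0,0,0.01,0,0,0,0,0,0.01,0,0,0]' | grep -E 'pos|contact'
python3 -m jog '[0,0,0.01,0,0,0,0,0,0.01,0,0,0]' | grep -E 'pos|contact'
```

```text
tool_pos: [0.5495, -0.3109, 0.0251]
contact_force: [0.4, 0.4, -1.9]
tool_pos: [0.5498, -0.311, 0.0245]
contact_force: [-0.1, 1.2, -0.1]
tool_pos: [0.5498, -0.311, 0.0245]
contact_force: [-3.0, 2.2, 5.4]
```

```bash

python3 -m jog '[0,0,0,0,0,0,0,0,0,0,0,0,0,0,0,0,0,0]' 55 | grep -E 'pos|contact'
python3 -m jog '[0,0,-0.3,0,0,0,0,0,-0.8,0,0,0,0,0,-1,0,0,0,0,0,-1,0,0,0]' | grep -E 'pos|contact'
python3 -m jog '[0,0,-0.5,0,0,0,0,0,-1,0,0,0,0,0,-1,0,0,0,0,0,-1,0,0,0]' | grep -E 'time|contact'
python3 - <<'E'
from h import *
im,W,f,T=save('fin','scene');V=W.reshape(-1,3)
m=(np.hypot(V[:,0]-.551,V[:,1]+.309)<.1)&(V[:,2]>.008)&(V[:,2]<.016);P=V[m]
print(len(P),cv2.minAreaRect((P[:,:2]*1000).astype(np.float32)),np.median(P[:,2]))
A=np.c_[P[:,:2]-P[:,:2].mean(0),np.ones(len(P))];print(np.linalg.lstsq(A,P[:,2],rcond=None)[0])
m=(np.hypot(V[:,0]-.581,V[:,1]-.277)<.055)&(V[:,2]>.09)&(V[:,2]<.13);P=V[m];print('key',cv2.minAreaRect((P[:,:2]*1000).astype(np.float32)),np.median(P[:,2]))
cv2.imwrite('pics/fin.png',cv2.resize(im[120:300,50:420],(800,389)))
E
```

```text
tool_pos: [0.5497, -0.311, 0.0232]
contact_force: [-0.2, 0.0, -0.3]
tool_pos: [0.5506, -0.3117, 0.1251]
contact_force: [0.5, 0.4, -0.2]
time: 34.5
contact_force: [-0.7, 0.0, -0.2]
1363 ((552.9943237304688, -310.6485595703125), (122.80748748779297, 124.7151870727539), 87.7065658569336) 0.010925705676054998
[ 0.00095646 -0.00173554  0.01100002]
key ((585.062744140625, 275.68035888671875), (14.034894943237305, 71.15333557128906), 54.01313781738281) 0.10080540832054607
```

View pics/fin.png

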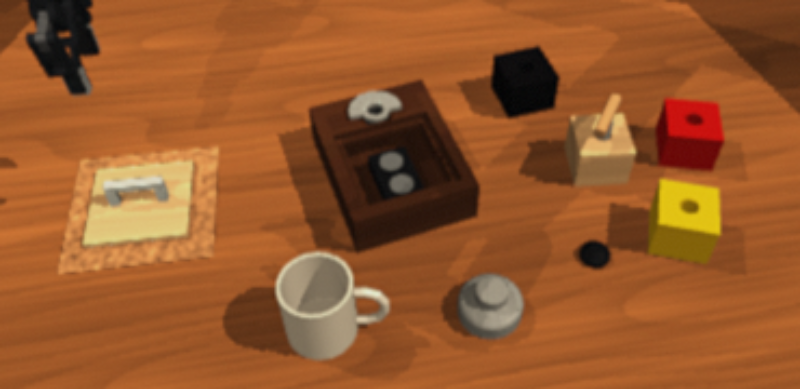

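The picture shows the panel flat and centred on the mat at about (138,205), the latch turned away at (375,105), the key in its rest at (605,120), and the bystanders where they were. Handing in.

```bash
python3 -c "from plant import manip;print(manip.job_done())"
```

```text
the job is handed in; nothing more can be done
None
```

I handed the job in at about 34.5 s. The latch was turned to its stop in two grips and the key is back in its rest with a slight lean. The panel lies flat within about 2 mm of the mat's centre, and I left the mug, weight and cap alone. No verdict came back.

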